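# Pump down the vacuum base of a scan target

## Robot

A 6-joint arm with a two-finger parallel gripper is mounted at the origin on the work surface. World frame = base frame: x ahead of the robot, y to its left, z up, the work surface at z = 0. Lengths are in m, angles in rad, forces in N, time in s.
With the tool pointing down it reaches from about 0.425 to 0.95 m from the base axis. Payload 3.5 kg.
Tool frame: the origin (TCP) lies at the very end of the fingers, on their centre line; the grasp point (between the pads) lies 19 mm behind it; z points along the fingers, y is the line along which they close (so a half turn about z gives the same grasp; the last joint's range is limited). The gripper opens to 85 mm and grips with 20 to 120 N. Pads are 22 mm wide; open, the fingers measure 114 mm over their backs; the gripper's body (76 mm by 85 mm) begins 54 mm behind the grasp point. The pads swing forward as they close: fully open they stand 13 mm farther back than shut.
Start: joints at [0.951, 0.286, 1.577, -0, 1.279, -0.15], TCP at [0.306, 0.602, 0.231] pointing down, gripper open.
Joint ranges: [-2.77, 2.77], [-0.9, 2.22], [0.21, 2.48], [-1.53, 4.67], [0.24, 2.81], [-2.84, 2.84]. Speed limits (rad/s): [2.79, 2.79, 3.14, 3.14, 3.14, 3.14].

## Interface

Orientations are given as a unit quaternion [x, y, z, w].
In Python, from plant import ctrl gives the robot as it stands.
- The arm moves only by the tool carry_out, never from a script. Its argument "deltas" is one flat list of numbers, 6 for each row, row after row: the shift along the tool's x, y, z in m, then the turn, a rotation vector about the tool's x, y, z in rad. A call has 1 to 5 rows; each row is the pose to reach, as a shift and turn from the pose commanded when the call began, along the tool's axes at that moment; what a row does not reach only later rows make up. A row lasts 1/8 s, in which the tool goes at most 62.5 mm and 10.7 degrees, less where a joint would pass 70% of its speed; a pose out of reach is approached as far as the arm can. A call with a gripper value outside its range is refused whole. "grip" is the opening in per cent of the stroke, from 0 (shut) to 100 (fully open), set as the call begins (left out, the last holds). The fingers move at their own pace and stop on an object; "grip_force" is the grip in N (left out, the last holds). Time passes only in rows, so rows that repeat a pose let the fingers close. It gives the time, the measured TCP pose, the force, the opening and the grip force at its end, in the units of the state.
- ctrl.get_state(): the state, without advancing time (a new reading comes with each control period).
- ctrl.read_camera(name): name is "scene" or "side" or "wrist"; returns (picture, depth): 420x560x3 uint8, red, green, blue; 420x560 float32, m along the optical axis (not along the pixel's ray), 0 where there is no reading.
- ctrl.camera_model(name): a dict with "intrinsics" (3x3 intrinsics, pixels), "extrinsics" (4x4, takes a point from world to camera coordinates); the wrist camera has in their place "hand_eye" (4x4, takes a point from camera to tool coordinates, whose origin is the TCP and whose axes are the flange's). Camera axes: x right, y down, z forward; pixel columns grow to the right and rows downward; lengths in m; the calibration is good to about 2 mm. A picture is of the moment at which its call begins: read the wrist's pose just before it. camera_model takes no time and is no camera call.
- ctrl.sign_off(): hands the job in; it is judged then, once.
Trained networks look in the newest picture that a camera, given by its name, has taken for a name from the list of things; names that differ only in an ending like _2 or _b are one class to them, and where a whole thing is asked for, a point or a joint stands for the part that bears it (a point fixed in the world has none). Each returns a list of dicts, best first, with "score" (0 to 1); they miss things now and then, are a little off and sometimes report something else, mostly with a low value. They report only what shows in the picture. A call takes as long as a camera call. They do not tell look-alikes from the thing itself.
- ctrl.find_in(camera, query): "uv" ([column, row] in pixels, amid what is visible of it).
The state is a dict: "time": time; "qpos": joint angles; "dq": joint speeds; "joint_efforts": joint torques, N m; "eef_pos": TCP position; "tcp_rot": TCP orientation; "contact_force": force on the tool from outside, world axes, zero at the start; "wrist_torque": the same for the moment, N m; "opening": opening from 0.0 (shut) to 1.0 (fully open); "finger_force": force on a finger pad.
Only numpy, scipy, OpenCV 4.12 (cv2) and the standard library are available. Lean on these libraries where they do the work, as an engineer would, in place of code of your own. Each camera call takes 0.05 s, during which the arm holds its last target. There are 200 camera calls.

## Task

The vacuum base of the scan target has to be pumped down before the next scan: press the round yellow plunger with the fingertips all the way down and let it come all the way up again, over and over, until the green indicator pin beside it has popped fully out and the white band at its foot shows. Touch neither the pin nor the red release button, do not shift, tip or lift the base, and leave the things standing around it where they are. Finish with the plunger up and the hand clear.

Things in the scene. Friction and masses are not known exactly. Their poses are not given: they have to be found in the camera images.
- base: Vacuum base, loose, about 1.6 kg: round black foot (170 mm across, 14 high), blue housing on it, flat top 55 mm above the desk, x -30 to 62, y -26 to 26 mm. Origin: centre of the underside, on the plunger's axis, z up. In its frame (mm): plunger at (0, 0), green pin (45, 0), red button (0, -58), black scan-target ball (40 across, white dots, top 100 above the desk) on a post at (-60, 0).
- plunger_top (a point): Centre of the plunger's flat yellow cap, on its top face; the cap is 44 mm across and 12 mm thick, on a steel stem 18 mm across. With the plunger up it is 100 mm above the desk; it moves straight down 10 mm.
- plunger (a joint): How far the plunger is pressed, m: 0 up, 0.010 at its bottom stop. A spring returns it: 7 N at the top, 12 N at the bottom. Pressing does not move the pin, the return stroke does: each full stroke (all the way down, then all the way up) raises it by about 6 mm, the first by 4 to 10 mm; strokes of less than about 7 mm may do nothing.
- pin (a joint): How far the green indicator pin stands out of the housing, in m: 0 flush with its top, 0.030 fully out (its stop). It starts between 0 and 0.013 and stays where the strokes have brought it; three to five full strokes bring it fully out, further ones do nothing more.
- pin_top (a point): Centre of the top of the green indicator pin, 10 mm across, 45 mm from the plunger's axis; about 55 mm above the desk when flush, 85 mm when fully out. The lowest 5 mm of the pin is a white band, seen only when the pin is fully out.
- release (a joint): How far the red button is pressed, in m: 0 up, 0.004 at its stop.
- release_top (a point): Centre of the top of the red vacuum-release button, 20 mm across, low on the foot (26 mm above the desk), 58 mm from the plunger's axis. It must not be pressed.
- bracket: Bystander: loose black L-shaped calibration bracket with white dots, foot 50 x 60 mm, upright plate 60 mm wide, 70 mm high. Origin: centre of its underside.
- flange: Bystander: loose square aluminium flange, 60 x 60 x 12 mm, with a 36 mm hole. Origin: centre of its underside.
- tin: Bystander: loose round tin of marker stickers, steel with a blue lid, 58 mm across, 28 mm high. Origin: centre of its underside.
- eraser: Bystander: loose whiteboard eraser, blue on grey felt, 80 x 38 x 28 mm. Origin: centre of its underside.
Not all that is in view belongs to the job. Of the things that look like the base, the largest one is meant.

How it is judged:
On the way, in this order (a step that is already met when the one before it is completed fails the run):
1. the plunger is pressed down (value of joint plunger above 0.007 m), for 0.02 s.
2. the plunger has come up again (value of joint plunger below 0.002 m), for 0.02 s.
3. the plunger is pressed down a second time (value of joint plunger above 0.007 m), for 0.02 s.
4. the pin is fully out (value of joint pin above 0.0285 m), for 0.1 s.
At the end, for the whole second after the job is handed in: The pin stands at least 28.5 mm out of the housing (30 mm is fully out), the plunger is up within 2 mm, the base is at rest, upright and within 20 mm of where it stood, and the four bystanders are within 20 mm of where they stood (value of joint pin above 0.0285 m and value of joint plunger below 0.002 m and distance of each of base, bracket, flange, tin, eraser from where it was at the start of the episode below 0.02 m and angle between base's own z axis and vertical below 0.05 rad and linear speed of base below 0.01 m/s and angle between bracket's own z axis and vertical below 0.1 rad); the robot touches nothing.
It fails at once if the robot touches the indicator pin (over 1 N) (contact force between pin and the fingers above 1 N or contact force between pin and the arm above 1 N).
It fails at once if the red release button is pressed (over 1.5 mm) (value of joint release above 0.0015 m).
It fails at once if the base is shifted by more than 20 mm, tipped, or lifted by more than 8 mm (distance of base from where it was at the start of the episode above 0.02 m or height (world z) of base above 0.008 m or angle between base's own z axis and vertical above 0.12 rad).
It fails at once if a bystander is lifted or pushed away by more than 20 mm (distance of any of bracket, flange, tin, eraser from where it was at the start of the episode above 0.02 m).
It also fails if it takes over 45 s, if anything falls off the work surface, if the arm or the gripper's body presses on something with over 40 N, if the wrist force passes 120 N, or if a joint passes its speed limit or range.

## Working session

There is one attempt and no reset: what is moved stays moved. The work goes in short steps, Python scripts to look and compute and a tool call to move; the robot and the scene stay as the last step left them, time stands still between calls to the robot, and variables do not carry over. Pictures are saved under pics/ and viewed, at most 10 in all, crops included, and the job is handed in when it is done.

Besides the shell and the picture viewer there is one more tool, called after "Request:" as name(argument=value, ...) on one line, values as JSON. carry_out: Moves the arm, as the interface text tells. Its arguments: {"type":"object","properties":{"deltas":{"type":"array"},"grip":{"type":"number"},"grip_force":{"type":"number"}},"required":["deltas"]}

```bash
mkdir -p pics; cat > h.py <<'E'
import numpy as np,cv2
from plant import ctrl
from scipy.spatial.transform import Rotation as R
def snap(n,f):
    im,d=ctrl.read_camera(n); cv2.imwrite(f'pics/{f}.png',cv2.cvtColor(im,cv2.COLOR_RGB2BGR)); np.save(f'pics/{f}.npy',d); return im,d
def model(n,s=None):
    m=ctrl.camera_model(n);K=np.array(m['intrinsics'])
    if n!='wrist': return K,np.linalg.inv(np.array(m['extrinsics']))
    s=s or ctrl.get_state();T=np.eye(4);T[:3,:3]=R.from_quat(s['tcp_rot']).as_matrix();T[:3,3]=s['eef_pos']
    return K,T@np.array(m['hand_eye'])
def cloud(d,K,T):
    v,u=np.mgrid[:d.shape[0],:d.shape[1]]
    p=np.stack([(u-K[0,2])/K[0,0]*d,(v-K[1,2])/K[1,1]*d,d],-1)
    return p@T[:3,:3].T+T[:3,3]
E
python3 - <<'E'
from h import *
s=ctrl.get_state();print(s)
ims=[]
for n in ['scene','side']:
    im,d=snap(n,n+'0'); K,T=model(n); C=cloud(d,K,T); ims.append(im)
    print(n,T[:3,3].round(3))
    for q in ['plunger_top','pin_top','release_top','base','bracket','flange','tin','eraser']:
        for r in ctrl.find_in(n,q)[:3]:
            u,v=map(int,np.round(r['uv'])); print(q,round(r['score'],2),u,v,C[v,u].round(3))
E
```

```text
{'time': 0.0, 'qpos': array([ 9.50977763e-01,  2.87190780e-01,  1.57819782e+00,  1.43994310e-05,
        1.27858947e+00, -1.49991459e-01]), 'dq': array([-0.00029501,  0.00036821,  0.00198744, -0.0008304 ,  0.00124709,
        0.00057789]), 'joint_efforts': array([ 1.12697329e-03, -4.05970645e+01, -2.92634547e+01, -7.05614639e-05,
        5.61677531e-03, -1.20462241e-05]), 'eef_pos': array([0.30517004, 0.6013332 , 0.22991916]), 'tcp_rot': array([ 2.32760773e-01,  9.72533290e-01, -1.10285176e-03, -4.54213980e-04]), 'contact_force': array([-0.0389811 , -0.40483089, -0.79964686]), 'wrist_torque': array([0.02282404, 0.0180926 , 0.03837485]), 'finger_force': 0.0, 'opening': 1.000888049253094}
scene [1.019 0.596 0.603]
plunger_top 0.82 414 296 [0.521 0.31  0.074]
plunger_top 0.63 272 239 [0.61  0.11  0.101]
plunger_top 0.6 356 180 [0.355 0.051 0.072]
pin_top 0.19 275 241 [0.608 0.116 0.1  ]
release_top 0.53 306 263 [0.547 0.122 0.026]
release_top 0.49 386 332 [0.559 0.299 0.019]
release_top 0.43 323 348 [0.653 0.267 0.029]
base 0.95 410 325 [0.536 0.321 0.035]
base 0.8 276 283 [0.619 0.131 0.032]
base 0.58 356 200 [0.356 0.056 0.03 ]
bracket 0.7 242 220 [ 0.536 -0.063  0.004]
bracket 0.55 274 283 [0.621 0.128 0.031]
flange 0.67 361 249 [0.436 0.143 0.008]
tin 0.57 178 313 [0.765 0.082 0.028]
tin 0.5 363 249 [0.434 0.146 0.009]
eraser 0.79 325 349 [0.652 0.27  0.029]
eraser 0.4 273 240 [0.609 0.112 0.099]
side [0.337 0.563 0.598]
plunger_top 0.86 247 215 [0.593 0.116 0.101]
plunger_top 0.69 242 338 [0.507 0.306 0.074]
plunger_top 0.6 400 241 [0.352 0.047 0.073]
release_top 0.43 220 339 [0.554 0.293 0.018]
base 0.93 244 358 [0.501 0.315 0.039]
base 0.93 399 267 [0.342 0.065 0.032]
base 0.76 250 249 [0.583 0.133 0.039]
bracket 0.62 312 197 [ 0.536 -0.044  0.029]
flange 0.79 319 288 [0.455 0.136 0.001]
tin 0.68 183 208 [0.751 0.082 0.028]
eraser 0.92 180 299 [0.642 0.261 0.028]
```

View pics/scene0.png

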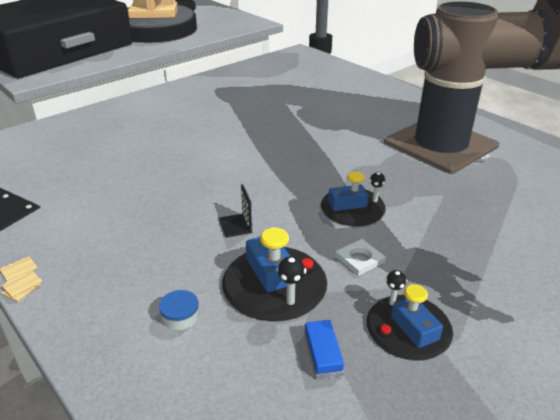

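View pics/side0.png

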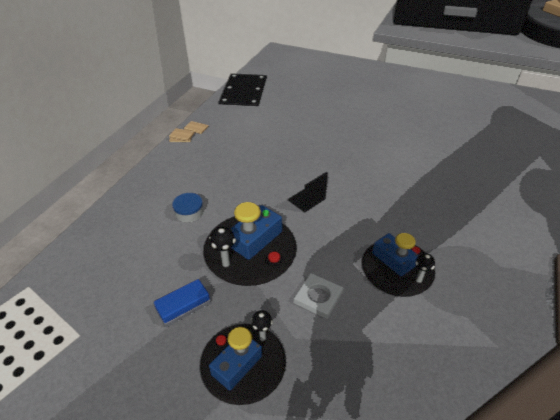

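Scene view: three look-alikes, with yellow caps at (274,239), (414,294) and (356,178). The side view shows the same three at (247,212), (240,338) and (405,240). I choose (274,239) in scene: it has the largest foot and a cap 0.10 m high, while the others are at 0.073. Next I measure it accurately and check a crop.

```bash
python3 - <<'E'
from h import *
crops=[]
for n,c in [('scene',(274,260)),('side',(250,235))]:
    im=cv2.imread(f'pics/{n}0.png'); d=np.load(f'pics/{n}0.npy');K,T=model(n);C=cloud(d,K,T)
    hsv=cv2.cvtColor(im,cv2.COLOR_BGR2HSV)
    near=np.linalg.norm(C[...,:2]-[0.6,0.118],axis=-1)<0.11
    for name,m in dict(yellow=(abs(hsv[...,0].astype(int)-27)<8)&(hsv[...,1]>120)&(C[...,2]>.095),
        green=(abs(hsv[...,0].astype(int)-60)<15)&(hsv[...,1]>120)&(C[...,2]>.03),
        red=((hsv[...,0]<6)|(hsv[...,0]>174))&(hsv[...,1]>140)&(C[...,2]>.021)).items():
        m=m&near
        if m.sum():
            P=C[m];(x,y),r=cv2.minEnclosingCircle(P[:,:2].astype(np.float32)); 
            print(n,name,m.sum(),'mean',P.mean(0).round(4),'circ',round(x,4),round(y,4),round(r,4),'zmax',P[:,2].max().round(4))
    for nm,lo,hi in [('ball',.075,.11),('foot',.01,.018)]:
        m=near&(C[...,2]>lo)&(C[...,2]<hi)&(hsv[...,2]<60); P=C[m];(x,y),r=cv2.minEnclosingCircle(P[:,:2].astype(np.float32)); print(n,nm,m.sum(),P.mean(0).round(4),round(x,4),round(y,4),round(r,4))
    crops.append(cv2.resize(im[c[1]-60:c[1]+60,c[0]-65:c[0]+65],None,fx=3,fy=3,interpolation=2))
cv2.imwrite('pics/crop0.png',np.hstack(crops))
m=ctrl.camera_model('wrist');print(np.array(m['hand_eye']).round(3),np.array(m['intrinsics'])[0])
print(R.from_quat(ctrl.get_state()['tcp_rot']).as_matrix().round(3))
E
```

```text
scene yellow 420 mean [0.6025 0.1078 0.099 ] circ 0.6006 0.106 0.0219 zmax 0.1025
scene red 84 mean [0.5465 0.1249 0.0274] circ 0.5716 0.1441 0.0457 zmax 0.0895
scene ball 338 [0.6242 0.1681 0.089 ] 0.6197 0.1647 0.0186
scene foot 3374 [0.6218 0.1214 0.0136] 0.6025 0.1066 0.082
side yellow 372 mean [0.5982 0.1066 0.0992] circ 0.5992 0.1051 0.0212 zmax 0.1018
side green 36 mean [0.5882 0.0667 0.0612] circ 0.5989 0.1144 0.0659 zmax 0.0953
side red 95 mean [0.5444 0.1217 0.0252] circ 0.546 0.121 0.0112 zmax 0.0287
side ball 350 [0.6129 0.1676 0.0896] 0.6164 0.163 0.0194
side foot 2511 [0.5838 0.1295 0.0136] 0.5989 0.1062 0.0825
[[ 0.    -0.946 -0.325  0.082]
 [ 1.    -0.     0.    -0.001]
 [-0.    -0.325  0.946 -0.143]
 [ 0.     0.     0.     1.   ]] [374.24614539   0.         277.78313677]
[[-0.892  0.453  0.   ]
 [ 0.453  0.892  0.   ]
 [-0.     0.    -1.   ]]
```

View pics/crop0.png

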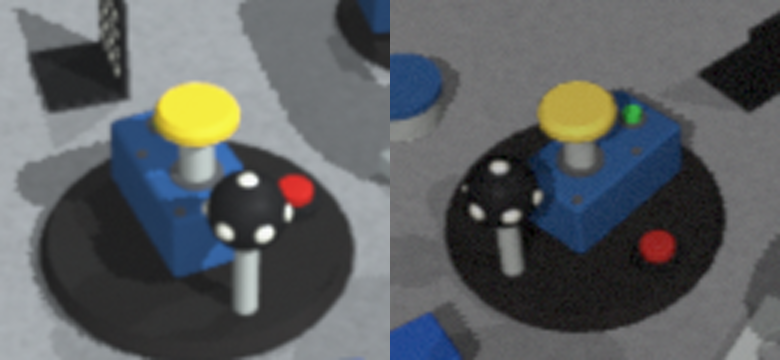

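The crop confirms the choice. It has the largest foot, a 44 mm cap, the ball, a red button at crop (295,190) and a nearly flush green pin at crop (632,113). The plunger is at about (0.600, 0.1055, 0.100). I shut the fingers and approach in the air.

Request:
carry_out(deltas=[-0.05,-0.031,0,0,0,0,-0.1,-0.062,0,0,0,0,-0.15,-0.093,0,0,0,0,-0.2,-0.124,0,0,0,0,-0.25,-0.155,0,0,0,0], grip=0, grip_force=30)

```text
time: 1.52
eef_pos: [0.4591, 0.3489, 0.2316]
tcp_rot: [0.233, 0.973, 0.0, 0.0]
contact_force: [0.1, 0.0, 0.4]
opening: -0.003
finger_force: 0.0
```

Request:
carry_out(deltas=[-0.05,-0.031,0,0,0,0,-0.1,-0.062,0.01,0,0,0,-0.15,-0.093,0.02,0,0,0,-0.2,-0.124,0.03,0,0,0,-0.238,-0.154,0.04,0,0,0])

```text
time: 2.15
eef_pos: [0.6019, 0.1033, 0.1913]
tcp_rot: [0.233, 0.972, 0.0, 0.0]
contact_force: [0.7, 0.5, 0.3]
opening: 0.001
finger_force: 0.0
```

```bash
cat > meas.py <<'E'
from h import *
s=ctrl.get_state();M=R.from_quat(s['tcp_rot']).as_matrix()
print(s['time'],s['eef_pos'].round(4),s['contact_force'].round(2),s['opening'],M.round(3).tolist())
print('to cap (tool)',(M.T@(np.array([0.600,0.1055,0.100])-s['eef_pos'])).round(4))
E
python3 - <<'E'
from meas import *
im,d=snap('wrist','w1');K,T=model('wrist',s);C=cloud(d,K,T)
hsv=cv2.cvtColor(im,cv2.COLOR_RGB2HSV)
m=(abs(hsv[...,0].astype(int)-27)<8)&(hsv[...,1]>120)&(abs(C[...,2]-.1)<.006)&(np.linalg.norm(C[...,:2]-[.6,.106],axis=-1)<.04)
P=C[m];print(len(P),P.mean(0) if len(P) else 0,cv2.minEnclosingCircle(P[:,:2].astype(np.float32)) if len(P) else 0)
E
```

```text
2.15 [0.6019 0.1033 0.1913] [0.72 0.5  0.27] 0.0007574727803145369 [[-0.891, 0.454, 0.001], [0.454, 0.891, -0.0], [-0.001, 0.0, -1.0]]
to cap (tool) [0.0028 0.001  0.0913]
2847 [0.60018061 0.10251769 0.10014741] ((0.6009121537208557, 0.10286812484264374), 0.021942762657999992)
```

View pics/w1.png

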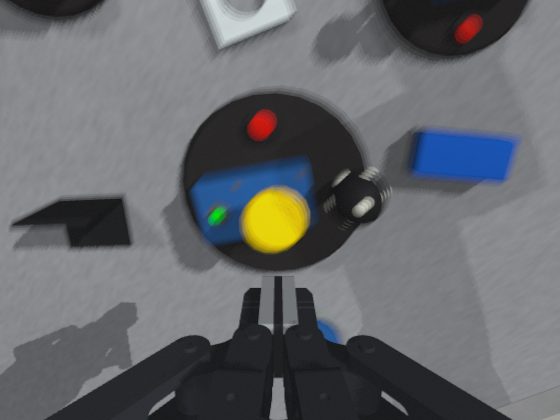

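The wrist picture is slightly blurred. It shows the cap at (275,220), the green pin at (217,215), the red button at (262,125) and the ball at (358,197). The fingers are clear of all of them. I descend to about 20 mm above the cap and measure again at rest.

Request:
carry_out(deltas=[0,0,0.035,0,0,0,0,0,0.065,0,0,0,0,0,0.07,0,0,0,0,0,0.07,0,0,0])

```text
time: 2.7
eef_pos: [0.601, 0.1057, 0.1219]
tcp_rot: [0.233, 0.973, 0.0, 0.0]
contact_force: [-0.8, 0.5, -0.1]
opening: 0.0
finger_force: 0.0
```

```bash
cat > cap.py <<'E'
from meas import *
for n in ['scene','side','wrist']:
    im,d=snap(n,n+'_%d'%(s['time']*100));K,T=model(n,s);C=cloud(d,K,T)
    hsv=cv2.cvtColor(im,cv2.COLOR_RGB2HSV)
    near=np.linalg.norm(C[...,:2]-[.6,.106],axis=-1)
    m=(abs(hsv[...,0].astype(int)-27)<8)&(hsv[...,1]>120)&(abs(C[...,2]-.1)<.006)&(near<.04)
    P=C[m];print(n,len(P),P.mean(0) if len(P) else 0,cv2.minEnclosingCircle(P[:,:2].astype(np.float32)) if len(P) else 0)
    m=(abs(hsv[...,0].astype(int)-60)<15)&(hsv[...,1]>120)&(np.linalg.norm(C[...,:2]-[.587,.0624],axis=-1)<.02)
    P=C[m]; print(' pin',len(P),P.mean(0).round(4) if len(P) else 0, np.percentile(P[:,2],[5,50,95]).round(4) if len(P) else 0)
E
python3 cap.py
```

```text
2.7 [0.601  0.1057 0.1219] [-0.78  0.53 -0.13] 0.0001996880242142908 [[-0.892, 0.452, 0.0], [0.452, 0.892, 0.0], [-0.0, 0.0, -1.0]]
to cap (tool) [ 0.0009 -0.0006  0.0219]
scene 425 [0.60291233 0.10790951 0.09901784] ((0.6015746593475342, 0.10570380091667175), 0.02172243222594261)
 pin 0 0 0
side 376 [0.59796719 0.10714177 0.09903395] ((0.5990564823150635, 0.10536639392375946), 0.021588515490293503)
 pin 33 [0.587  0.0605 0.0595] [0.0549 0.0605 0.0627]
wrist 4357 [0.5947352  0.10547191 0.09849394] ((0.5996989607810974, 0.1031167134642601), 0.02189354971051216)
 pin 285 [0.5867 0.0605 0.0598] [0.055  0.0605 0.0617]
```

The tool is centred to within 2 mm, and the pin stands about 5 mm out. First press, slowly.

Request:
carry_out(deltas=[0,0,0.018,0,0,0,0,0,0.025,0,0,0,0,0,0.03,0,0,0,0,0,0.034,0,0,0,0,0,0.034,0,0,0])

```text
time: 3.48
eef_pos: [0.6011, 0.1055, 0.09]
tcp_rot: [0.233, 0.973, -0.0, -0.0]
contact_force: [-5.7, 0.2, 13.8]
opening: -0.003
finger_force: 6.9
```

Request:
carry_out(deltas=[0,0,0.002,0,0,0,0,0,0.002,0,0,0])

```text
time: 3.72
eef_pos: [0.6012, 0.1056, 0.0899]
tcp_rot: [0.232, 0.973, -0.0, -0.001]
contact_force: [-10.4, -0.5, 21.2]
opening: 0.003
finger_force: 10.7
```

Request:
carry_out(deltas=[0,0,-0.008,0,0,0,0,0,-0.018,0,0,0,0,0,-0.02,0,0,0,0,0,-0.02,0,0,0])

```text
time: 4.22
eef_pos: [0.6003, 0.1054, 0.1045]
tcp_rot: [0.233, 0.973, -0.0, -0.001]
contact_force: [-0.7, 0.4, 0.0]
opening: -0.002
finger_force: 0.0
```

```bash
python3 cap.py
```

```text
4.225 [0.6003 0.1054 0.1045] [-0.7   0.37  0.03] -0.001791068663967735 [[-0.892, 0.453, -0.001], [0.453, 0.892, -0.0], [0.001, -0.001, -1.0]]
to cap (tool) [ 0.0003 -0.      0.0045]
scene 311 [0.60614824 0.1113405  0.09861962] ((0.6022256016731262, 0.1064828410744667), 0.021392423659563065)
 pin 0 0 0
side 276 [0.59584339 0.11113826 0.09875   ] ((0.5992936491966248, 0.10537603497505188), 0.021619141101837158)
 pin 44 [0.5866 0.0605 0.0618] [0.0548 0.0625 0.0668]
wrist 3799 [0.59210144 0.1070829  0.09967205] ((0.6009401679039001, 0.10307122766971588), 0.02215348742902279)
 pin 421 [0.5874 0.0612 0.0653] [0.0576 0.0671 0.0686]
```

The stop was reached at z = 0.090, and the pin rose by about 6.5 mm. Repeating.

Request:
carry_out(deltas=[0,0,0.01,0,0,0,0,0,0.017,0,0,0,0,0,0.02,0,0,0,0,0,0.02,0,0,0])

```text
time: 4.88
eef_pos: [0.6018, 0.1055, 0.09]
tcp_rot: [0.233, 0.973, -0.0, 0.0]
contact_force: [-9.2, -0.4, 20.4]
opening: -0.002
finger_force: 10.4
```

Request:
carry_out(deltas=[0,0,-0.008,0,0,0,0,0,-0.018,0,0,0,0,0,-0.02,0,0,0,0,0,-0.02,0,0,0])

```text
time: 5.38
eef_pos: [0.6002, 0.1054, 0.1044]
tcp_rot: [0.233, 0.973, -0.0, -0.001]
contact_force: [-0.0, 0.0, -0.8]
opening: -0.003
finger_force: 0.0
```

Request:
carry_out(deltas=[0,0,0.01,0,0,0,0,0,0.017,0,0,0,0,0,0.02,0,0,0,0,0,0.02,0,0,0])

```text
time: 5.88
eef_pos: [0.6015, 0.1055, 0.0899]
tcp_rot: [0.232, 0.973, -0.0, -0.0]
contact_force: [-9.3, -1.0, 23.4]
opening: -0.001
finger_force: 11.4
```

Request:
carry_out(deltas=[0,0,-0.008,0,0,0,0,0,-0.018,0,0,0,0,0,-0.02,0,0,0,0,0,-0.02,0,0,0])

```text
time: 6.38
eef_pos: [0.6001, 0.1054, 0.1042]
tcp_rot: [0.233, 0.973, -0.0, -0.001]
contact_force: [-0.2, 0.7, -0.9]
opening: -0.002
finger_force: 0.0
```

```bash
python3 cap.py
```

```text
6.375 [0.6001 0.1054 0.1042] [-0.24  0.71 -0.93] -0.0016883000794030694 [[-0.892, 0.453, -0.002], [0.453, 0.892, -0.0], [0.002, -0.001, -1.0]]
to cap (tool) [0.0001 0.     0.0042]
scene 308 [0.6061365  0.11142002 0.09857432] ((0.6019759178161621, 0.10649748891592026), 0.021606940776109695)
 pin 21 [0.5882 0.0607 0.0784] [0.0757 0.0787 0.0805]
side 272 [0.5955838  0.1114016  0.09861058] ((0.5995403528213501, 0.10474353283643723), 0.02119666337966919)
 pin 73 [0.5863 0.062  0.0693] [0.0557 0.0701 0.0794]
wrist 3763 [0.59201956 0.10716449 0.09954177] ((0.6007468104362488, 0.10305827856063843), 0.02206338569521904)
 pin 667 [0.5869 0.0617 0.0728] [0.0583 0.0763 0.0802]
```

The pin top is at about 0.080, so two more strokes (extra ones do no harm). Then I retreat and look.

Request:
carry_out(deltas=[0,0,0.01,0,0,0,0,0,0.017,0,0,0,0,0,0.02,0,0,0,0,0,0.02,0,0,0])

```text
time: 7.02
eef_pos: [0.6017, 0.1055, 0.09]
tcp_rot: [0.232, 0.973, -0.0, 0.0]
contact_force: [-9.4, 0.3, 20.5]
opening: 0.001
finger_force: 10.4
```

Request:
carry_out(deltas=[0,0,-0.008,0,0,0,0,0,-0.018,0,0,0,0,0,-0.02,0,0,0,0,0,-0.02,0,0,0])

```text
time: 7.52
eef_pos: [0.6002, 0.1054, 0.1044]
tcp_rot: [0.233, 0.973, -0.0, -0.001]
contact_force: [0.3, 0.2, -0.0]
opening: -0.0
finger_force: 0.0
```

Request:
carry_out(deltas=[0,0,0.01,0,0,0,0,0,0.017,0,0,0,0,0,0.02,0,0,0,0,0,0.02,0,0,0])

```text
time: 8.02
eef_pos: [0.6015, 0.1055, 0.09]
tcp_rot: [0.232, 0.973, -0.0, -0.0]
contact_force: [-9.4, -0.5, 22.7]
opening: 0.0
finger_force: 11.4
```

Request:
carry_out(deltas=[0,0,-0.008,0,0,0,0,0,-0.018,0,0,0,0,0,-0.03,0,0,0,0,0,-0.06,0,0,0,0,0,-0.09,0,0,0])

```text
time: 8.65
eef_pos: [0.6, 0.1054, 0.1748]
tcp_rot: [0.233, 0.973, -0.0, -0.001]
contact_force: [-0.2, -0.2, 0.3]
opening: 0.006
finger_force: 0.0
```

Request:
carry_out(deltas=[0,0,-0.03,0,0,0,0,0,-0.03,0,0,0,0,0,-0.03,0,0,0])

```text
time: 9.02
eef_pos: [0.5999, 0.1054, 0.2035]
tcp_rot: [0.233, 0.973, -0.0, -0.001]
contact_force: [-0.1, -0.1, -0.5]
opening: 0.002
finger_force: 0.0
```

```bash
python3 cap.py; python3 - <<'E'
import cv2,glob,numpy as np
f=lambda n:cv2.imread(max(glob.glob(f'pics/{n}_*.png'),key=lambda p:int(p.split('_')[1][:-4])))
a=f('side')[175:295,185:315];b=f('wrist')
cv2.imwrite('pics/fin.png',np.hstack([cv2.resize(a,None,fx=3,fy=3,interpolation=2),cv2.resize(b,(390,360))]))
E
```

```text
9.025 [0.5999 0.1054 0.2035] [-0.08 -0.06 -0.5 ] 0.001761083000418115 [[-0.892, 0.453, -0.003], [0.453, 0.892, -0.0], [0.002, -0.001, -1.0]]
to cap (tool) [-0.0003  0.0002  0.1035]
scene 434 [0.60297373 0.10787874 0.0988437 ] ((0.6020292639732361, 0.10498114675283432), 0.022370940074324608)
 pin 36 [0.5888 0.0617 0.0831] [0.0776 0.0841 0.086 ]
side 381 [0.59814527 0.10686441 0.09908556] ((0.599256157875061, 0.1050540953874588), 0.021496571600437164)
 pin 72 [0.5862 0.062  0.0748] [0.0558 0.0763 0.0857]
wrist 2859 [0.5998755  0.10391212 0.10054732] ((0.6016353964805603, 0.1028304398059845), 0.02217557281255722)
 pin 273 [0.5877 0.0614 0.0796] [0.063  0.085  0.0869]
```

View pics/fin.png

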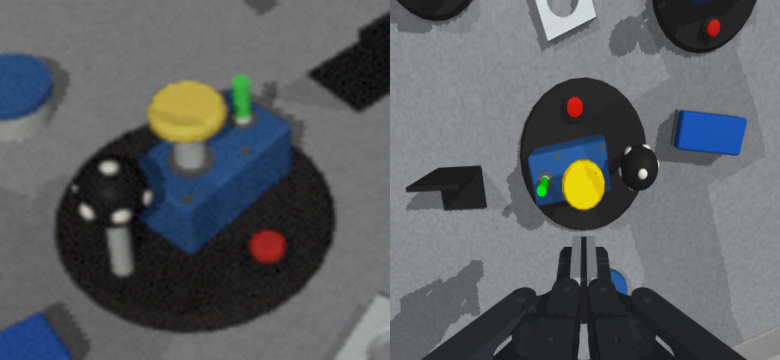

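The pin at (242,97) stands fully out, its top at about 0.085 m, with the white band visible at its foot at (243,121). The plunger is up, the base has not moved and the hand is clear.

```bash
python3 -c "
from plant import ctrl
print(ctrl.sign_off())"
```

```text
the job is handed in; nothing more can be done
None
```

The job is handed in: after five full strokes the pin is fully out with its white band showing, the plunger is up, the hand is clear, and the base has not visibly moved; the hand-in call returned no verdict.

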